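# Flip a cover plate over onto the bench slab

## Robot

A 6-joint arm with a two-finger parallel gripper is mounted at the origin on the work surface. World frame = base frame: x ahead of the robot, y to its left, z up, the work surface at z = 0. Lengths are in m, angles in rad, forces in N, time in s.
With the tool pointing down it reaches from about 0.35 to 0.975 m from the base axis. Payload 4.9 kg.
Tool frame: the origin (TCP) lies on the centre line of the jaws, within the pads' length; the fingertips stand 8 mm ahead of it and the grasp point (between the pads) lies 11 mm behind it; z points along the fingers, y is the line along which they close (so a half turn about z gives the same grasp; the last joint's range is limited). The gripper opens to 85 mm and grips with 20 to 120 N. Pads are 22 mm wide; open, the fingers measure 114 mm over their backs; the gripper's body (76 mm by 85 mm) begins 54 mm behind the grasp point. The pads swing forward as they close: fully open they stand 13 mm farther back than shut.
Start: joints at [-1.33, 0.053, 1.613, -0, 1.476, -0.119], TCP at [0.22, -0.585, 0.239] pointing down, gripper open.
Joint ranges: [-3.01, 3.01], [-1.01, 2.22], [0.06, 2.58], [-1.02, 4.17], [0.09, 2.62], [-3.14, 3.14]. Speed limits (rad/s): [2.57, 2.57, 3.14, 3.14, 3.14, 3.14].

## Interface

Orientations are given as a rotation vector (axis times angle).
In Python, from station import ctrl gives the robot as it stands.
- The arm moves only by the tool jog_arm, called in YAML: its name, and indented under it one key for each argument. Schema: {"type":"object","properties":{"motion":{"type":"array","items":{"type":"array","items":{"type":"number"},"minItems":7,"maxItems":7},"minItems":1,"maxItems":20},"grip_force":{"type":"number"},"only":{"type":"string"},"quiet":{"type":"boolean"},"lines":{"type":"string"}},"required":["motion"],"additionalProperties":false}. motion is a list of rows, 1 to 20 of them, each of 7 numbers: the finger opening in m, then dx, dy, dz in normalised numbers (1 is 1 m), then a rotation vector rx, ry, rz in shares of 2 pi rad (1.0 is 2 pi rad); each row is the pose to reach, as a shift and turn from the pose commanded when the call began, along the tool's axes at that moment; what a row does not reach only later rows make up. A row lasts 1/12 s, in which the tool goes at most 0.0417 m and 0.125 rad, less where a joint would pass 70% of its speed; a pose out of reach is approached as far as the arm can. The fingers move at their own pace and stop on an object; grip_force is the grip in N (left out, the last holds). Time passes only in rows, so rows that do not move let the fingers close. The tool returns the time, the measured TCP pose, the force, the opening and the grip force at its end. only (a regular expression) keeps the lines of the reply that match it, lines (a string "A,B") keeps lines A to B, and quiet returns only ok. Shift and turn numbers lie between -1 and 1, and a call with a number outside is refused. Input that does not fit is refused with a message, and nothing moves.
- ctrl.get_obs(): the state, without advancing time (a new reading comes with each control period).
- ctrl.get_image(name): name is "scene" or "top" or "wrist"; returns the picture (420x560x3 uint8, red, green, blue); there is no depth.
- ctrl.camera_params(name): a dict with "fx", "fy", "cx", "cy" (pixels), "T" (4x4, takes a point from camera to world coordinates); the wrist camera has in their place "tool_from_camera" (4x4, takes a point from camera to tool coordinates, whose origin is the TCP and whose axes are the flange's). Camera axes: x right, y down, z forward; pixel columns grow to the right and rows downward; lengths in m; the calibration is good to about 2 mm. A picture is of the moment at which its call begins: read the wrist's pose just before it. camera_params takes no time and is no camera call.
- ctrl.finish_job(): hands the job in; it is judged then, once.
Trained networks look in the newest picture that a camera, given by its name, has taken for a name from the list of things; names that differ only in an ending like _2 or _b are one class to them, and where a whole thing is asked for, a point or a joint stands for the part that bears it (a point fixed in the world has none). Each returns a list of dicts, best first, with "p" (0 to 1); they miss things now and then, are a little off and sometimes report something else, mostly with a low value. They report only what shows in the picture. A call takes as long as a camera call. They do not tell look-alikes from the thing itself.
- ctrl.find_in(camera, thing): "extent" ([left, top, right, bottom] in pixels, round what is visible of it).
- ctrl.cut_out(camera, thing): "mask" (420x560 bool, what is visible of it) and "extent" ([left, top, right, bottom] in pixels, round what is visible of it).
- ctrl.tip_of(camera, thing): "xy" ([column, row] in pixels: a listed point, or the origin of a listed thing).
The state is a dict: "t": time; "q": joint angles; "dq": joint speeds; "effort": joint torques, N m; "tool_pos": TCP position; "tool_rot": TCP orientation; "contact_force": force on the tool from outside, world axes, zero at the start; "wrist_torque": the same for the moment, N m; "opening": finger opening in m; "grip_force": force on a finger pad.
Only numpy, scipy, OpenCV 4.12 (cv2) and the standard library are available. Lean on these libraries where they do the work, as an engineer would, in place of code of your own. Each camera call takes 0.05 s, during which the arm holds its last target. There are 200 camera calls.

## Task

Slide the flat aluminium cover plate along the bench until the edge facing the low steel slab meets the slab's near edge, then with your fingertips push and tip it up against that edge until it flips over, upside down, onto the slab. Then push it on across the slab until it lies flat and square against the raised stop bar at the slab's far side. Do not pick the plate up at any time, and leave the other parts where they are.

Things in the scene. Friction and masses are not known exactly. Their poses are not given: they have to be found in the camera images.
- slab: Low dark steel slab fixed to the bench: 175 mm along its own x, 280 mm along y, top 16 mm above the bench. Origin: centre of its underside. Its +x axis is the direction in which the plate is to be pushed. Two small loose parts stand on the slab near its two ends (beyond 92 mm either side in y); the space between them is free.
- slab_edge (a point): Middle of the slab's near top edge, the upright face (16 mm high) that faces the plate, at slab x = -87.5 mm. Axes as the slab's.
- slab_stop (a point): Middle of the foot of the stop bar's face, at the height of the slab's top, at slab x = +62.5 mm. The bar is 25 mm wide, 22 mm high above the slab's top (38 mm above the bench) and runs along the whole far side. Axes as the slab's.
- plate: Loose aluminium cover plate, 0.21 to 0.42 kg, 14 mm thick, 25 to 75 mm short of the slab. On top a flange 110 mm long (own x), 92 wide, 5 thick, underside 9 mm above the bench. Below: pad 98 x 68 x 9 mm, flush at the slab end, so the flange overhangs 12 mm at the rear and sides. Origin: under the flange's centre, on the bench; +x to the slab within 0.2 rad; +z up, down when flipped.
- plate_front (a point): Middle of the flange's end face (half way up its 5 mm) that faces the slab at the start, 55 mm along plate x. The flange's top has a narrow dark slot mark; the pad's face, which is seen when flipped, a round dark mark.
- plate_rear (a point): Middle of the flange's other end face, away from the slab at the start and nearest the stop bar once flipped. Fingertips 2 to 4 mm above the bench catch this end's lower corner (9 mm up); pressed towards the slab with 5 to 10 N and moved up, they swing it up by friction. Past about 70 degrees a level push alone tips it on over.
- bushing: Brass bushing, 34 mm across, 24 mm high, standing on the slab towards one end. Origin: centre of its underside. Leave alone.
- block: Steel block 50 x 28 x 25 mm on the slab towards the other end. Origin: centre of its underside. Leave alone.
- stub: Stepped turned steel stub, 38 mm across, 50 mm high, standing on the bench beside the plate, on the robot's side. Origin: centre of its underside. Leave alone.
- wrench: Steel wrench lying on the bench beyond the plate. Leave alone.
- hammer: Hammer lying on the bench at the left. Leave alone.
- faceplate: Dark round lathe faceplate, 150 mm across, 30 mm high, on the bench at the far left. Leave alone.
- spool: Aluminium spool, 60 mm across, 50 mm high, on the bench at the right near the robot. Leave alone.
Mind the look-alikes: they are no part of the job. Several things look just like the plate: the one meant starts nearest to the robot's base.

How it is judged:
On the way, in this order (a step that is already met when the one before it is completed fails the run):
1. the plate, still flat on the bench, has its facing edge against the slab's near edge (within 10 mm) (x of plate_front in the frame of slab above -0.0975 m and height (world z) of plate_front below 0.017 m and angle between plate's own z axis and vertical below 0.3 rad), for 0.05 s.
2. the plate is tipped steeply (about 45 to 80 degrees), its lower edge down against the slab's near edge (within 25 mm of it and no more than 26 mm up) (angle between plate's own z axis and vertical between 0.8 and 1.4 rad and x of plate_front in the frame of slab between -0.1125 and -0.07 m and height (world z) of plate_front below 0.026 m), for 0.05 s.
At the end, for the whole second after the job is handed in: The plate lies upside down (pad up), flat on the slab and at rest, its leading end within 6 mm of the stop bar's face and square to it within 0.1 rad, wholly on the slab (angle between plate's own z axis and vertical above 3.06 rad and height (world z) of plate_front between 0.015 and 0.022 m and height (world z) of plate_rear between 0.015 and 0.022 m and x of plate_rear in the frame of slab between 0.0565 and 0.0665 m and y of plate in the frame of slab between -0.09 and 0.09 m and angle between the x axis of plate and the x axis of slab, either way round below 0.1 rad and linear speed of plate below 0.02 m/s); the robot touches nothing.
It fails at once if the plate is lifted: both its ends are more than 40 mm above the bench (height (world z) of each of plate_front, plate_rear above 0.04 m).
It fails at once if another part is disturbed (moved over 20 mm) (distance of any of bushing, block, stub, wrench, hammer, faceplate, spool from where it was at the start of the episode above 0.02 m).
It also fails if it takes over 70 s, if anything falls off the work surface, if the arm or the gripper's body presses on something with over 40 N, if the wrist force passes 120 N, or if a joint passes its speed limit or range.

## Working session

There is one attempt and no reset: what is moved stays moved. The work goes in short steps, Python scripts to look and compute and a tool call to move; the robot and the scene stay as the last step left them, time stands still between calls to the robot, and variables do not carry over. Pictures are saved under pics/ and viewed, at most 10 in all, crops included, and the job is handed in when it is done.

```bash
ls; mkdir -p pics; python3 - <<'E'
from station import ctrl
import cv2, numpy as np
o=ctrl.get_obs(); print({k:np.round(v,4) for k,v in o.items()})
for n in ("scene","top"):
    im=ctrl.get_image(n); cv2.imwrite(f"pics/{n}0.png",im[:,:,::-1])
    p=ctrl.camera_params(n); print(n,p["fx"],p["fy"],p["cx"],p["cy"],np.round(p["T"],4).tolist())
for t in ("slab","plate","stub","bushing","block","slab_edge","slab_stop","plate_front","plate_rear"):
    print(t,[(np.round(d["extent"]).tolist(),round(d["p"],2)) for d in ctrl.find_in("top",t)][:5] if not "_" in t else "",[(np.round(d["xy"],1).tolist(),round(d["p"],2)) for d in ctrl.tip_of("top",t)][:5])
E
```

```text
pics
{'t': np.float64(0.0), 'q': array([-1.33  ,  0.0534,  1.6143,  0.    ,  1.476 , -0.119 ]), 'dq': array([-0.0024, -0.0004, -0.001 ,  0.    ,  0.0013,  0.0009]), 'effort': array([-3.00000e-03, -3.93679e+01, -3.70177e+01, -4.00000e-04,
        7.00000e-03, -0.00000e+00]), 'tool_pos': array([ 0.2199, -0.5844,  0.2381]), 'tool_rot': array([-3.0888e+00, -5.6180e-01,  2.0000e-04]), 'contact_force': array([0.0811, 0.535 , 0.073 ]), 'wrist_torque': array([-0.0126, -0.0103, -0.036 ]), 'grip_force': np.float64(0.0), 'opening': np.float64(0.0856)}
scene 396.60058927274144 396.60058927274144 274.41855062004134 204.74729314584303 [[-0.3756, 0.7897, -0.485, 1.0622], [0.9267, 0.3122, -0.2092, 0.2111], [-0.0138, -0.528, -0.8491, 0.9579], [0.0, 0.0, 0.0, 1.0]]
top 517.8708872751191 517.8708872751191 279.69097053068305 206.67733865791124 [[0.0272, -0.9805, 0.1949, 0.2109], [-0.9994, -0.0313, -0.0176, 0.0105], [0.0234, -0.1943, -0.9807, 1.6924], [0.0, 0.0, 0.0, 1.0]]
slab [([209.0, 163.0, 283.0, 254.0], 0.55)] [([249.4, 212.4], 0.9), ([228.5, 205.6], 0.33)]
plate [([223.0, 116.0, 260.0, 146.0], 0.98), ([284.0, 198.0, 320.0, 232.0], 0.94), ([353.0, 186.0, 382.0, 219.0], 0.83), ([273.0, 113.0, 311.0, 149.0], 0.79)] [([367.3, 205.0], 0.93), ([303.0, 217.2], 0.85), ([293.3, 133.2], 0.84), ([239.4, 132.1], 0.82)]
stub [([289.0, 251.0, 300.0, 263.0], 0.67)] [([292.5, 259.0], 0.67)]
bushing [([247.0, 238.0, 257.0, 250.0], 0.59)] [([254.2, 246.5], 0.64)]
block [] [([268.8, 178.8], 0.46)]
slab_edge  [([272.7, 214.2], 0.91), ([155.2, 248.1], 0.59)]
slab_stop  [([230.8, 206.6], 0.68)]
plate_front  [([363.8, 187.3], 0.89), ([309.5, 117.1], 0.87), ([285.2, 212.1], 0.82), ([253.5, 243.4], 0.68), ([224.4, 133.6], 0.58)]
plate_rear  [([317.8, 218.0], 0.96), ([370.7, 220.0], 0.83), ([280.9, 139.5], 0.76)]
```

View pics/top0.png

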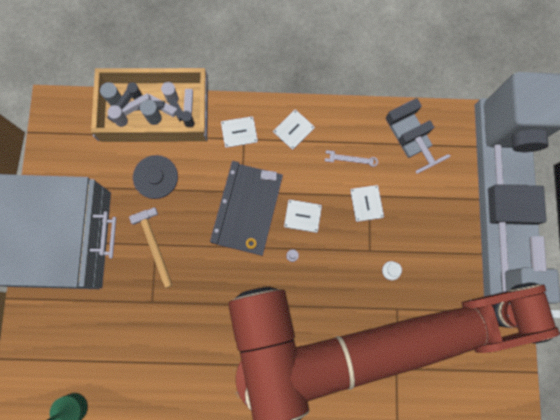

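```bash
cat > h.py <<'E'
import numpy as np
from station import ctrl
from scipy.spatial.transform import Rotation as R
def cam(n):
    p=ctrl.camera_params(n)
    if n=="wrist":
        o=ctrl.get_obs(); T=np.eye(4); T[:3,:3]=R.from_rotvec(o["tool_rot"]).as_matrix(); T[:3,3]=o["tool_pos"]
        p["T"]=T@np.array(p["tool_from_camera"])
    p["T"]=np.array(p["T"]); return p
def ray(p,xy,z):
    d=p["T"][:3,:3]@np.array([(xy[0]-p["cx"])/p["fx"],(xy[1]-p["cy"])/p["fy"],1]); c=p["T"][:3,3]
    return c+d*(z-c[2])/d[2]
def proj(p,X):
    v=p["T"][:3,:3].T@(np.asarray(X)-p["T"][:3,3]); return np.array([p["fx"]*v[0]/v[2]+p["cx"],p["fy"]*v[1]/v[2]+p["cy"]])
E
python3 - <<'E'
from h import *
p=cam("top")
for t,xy,z in (("slab",(249.4,212.4),0),("edge",(272.7,214.2),.016),("stop",(230.8,206.6),.016),("front",(285.2,212.1),.0115),("rear",(317.8,218),.0115),("org",(303,217.2),0),("stub",(292.5,259),0),("bush",(254.2,246.5),.016),("block",(268.8,178.8),.016),("p2",(367.3,205),0),("p3",(293.3,133.2),0)):
    print(t,ray(p,xy,z).round(4))
E
```

```text
slab [0.5246 0.0801 0.    ]
edge [0.518  0.0027 0.016 ]
stop [0.5391 0.1413 0.016 ]
front [ 0.5272 -0.0384  0.0115]
rear [ 0.5108 -0.1466  0.0115]
org [ 0.514  -0.0983  0.    ]
stub [ 0.3742 -0.0666  0.    ]
bush [0.4095 0.0595 0.016 ]
block [0.6375 0.0192 0.016 ]
p2 [ 0.5622 -0.313   0.    ]
p3 [ 0.8055 -0.0596  0.    ]
```

View pics/scene0.png

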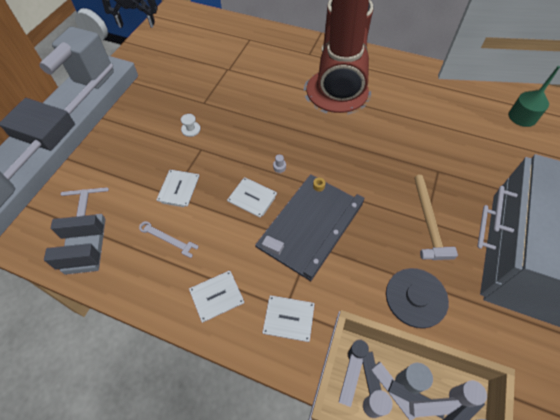

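```bash
cat >> h.py <<'E'
def plan(pos,yaw,lean=0):
    """tool x along yaw (slab +x), z down, fingers leaning: tips toward +x by lean"""
    o=ctrl.get_obs(); R0=R.from_rotvec(o["tool_rot"])
    Rt=R.from_euler("z",yaw)*R.from_euler("x",np.pi)*R.from_euler("y",lean)
    d=R0.inv().apply(np.array(pos)-o["tool_pos"]); r=(R0.inv()*Rt).as_rotvec()
    print("shift",d.round(4),"rot",r.round(4),"z",Rt.as_matrix()[:,2].round(3)); return d,r
E
python3 - <<'E'
from h import *
p=ctrl.camera_params("wrist"); print(np.array(p["tool_from_camera"]).round(3).tolist(),p["fx"],p["cx"],p["cy"])
plan([.515,-.06,.30],1.42); plan([.515,-.06,.30],1.42,.3)
E
```

```text
[[0.0, -0.96, -0.28, 0.071], [1.0, 0.0, 0.0, -0.0], [-0.0, -0.28, 0.96, -0.135], [0.0, 0.0, 0.0, 1.0]] 315.1803249427026 281.2284300830353 209.90061963792894
shift [ 0.4609 -0.3875 -0.0607] rot [ 0.      0.     -1.0602] z [ 0. -0. -1.]
shift [ 0.4609 -0.3875 -0.0607] rot [ 0.159   0.2713 -1.0519] z [ 0.044  0.292 -0.955]
```

Careful with the scale: turns go in shares of 2 pi rad. That gives: -1.06 rad is -0.1687.

```bash
python3 - <<'E'
from h import *
plan([.515,-.02,.20],1.42)
E
```

```text
shift [ 0.475  -0.425   0.0393] rot [ 0.      0.     -1.0602] z [ 0. -0. -1.]
```

jog_arm:
  motion:
    - [0.05, 0.475, -0.425, 0.038, 0, 0, -0.1687]
    - [0.05, 0.475, -0.425, 0.038, 0, 0, -0.1687]
    - [0.05, 0.475, -0.425, 0.038, 0, 0, -0.1687]
    - [0.05, 0.475, -0.425, 0.038, 0, 0, -0.1687]
    - [0.05, 0.475, -0.425, 0.038, 0, 0, -0.1687]
    - [0.05, 0.475, -0.425, 0.038, 0, 0, -0.1687]
    - [0.05, 0.475, -0.425, 0.038, 0, 0, -0.1687]
    - [0.05, 0.475, -0.425, 0.038, 0, 0, -0.1687]
    - [0.05, 0.475, -0.425, 0.038, 0, 0, -0.1687]
    - [0.05, 0.475, -0.425, 0.038, 0, 0, -0.1687]
    - [0.05, 0.475, -0.425, 0.038, 0, 0, -0.1687]
    - [0.05, 0.475, -0.425, 0.038, 0, 0, -0.1687]
    - [0.05, 0.475, -0.425, 0.038, 0, 0, -0.1687]
    - [0.05, 0.475, -0.425, 0.038, 0, 0, -0.1687]
    - [0.05, 0.475, -0.425, 0.038, 0, 0, -0.1687]
    - [0.05, 0.475, -0.425, 0.038, 0, 0, -0.1687]
    - [0.05, 0.475, -0.425, 0.038, 0, 0, -0.1687]
    - [0.05, 0.475, -0.425, 0.038, 0, 0, -0.1687]
    - [0.05, 0.475, -0.425, 0.038, 0, 0, -0.1687]
    - [0.05, 0.475, -0.425, 0.038, 0, 0, -0.1687]
  grip_force: 20

```text
t: 2.47
tool_pos: [0.5147, -0.0211, 0.2015]
tool_rot: [2.384, 2.045, -0.0]
contact_force: [0.5, -0.4, 0.2]
opening: 0.0502
grip_force: 0.0
```

```bash
python3 - <<'E'
from h import *
import cv2
p=cam("wrist"); im=ctrl.get_image("wrist"); cv2.imwrite("pics/w1.png",im[:,:,::-1])
for t,z in (("slab",0),("slab_edge",.016),("slab_stop",.016),("plate",0),("plate_front",.0115),("plate_rear",.0115),("stub",0),("bushing",.016),("block",.016)):
    for d in ctrl.tip_of("wrist",t)[:3]: print(t,round(d["p"],2),np.round(d["xy"],1),ray(p,d["xy"],z).round(4))
for d in ctrl.cut_out("wrist","plate")[:3]:
    c=cv2.findContours(d["mask"].astype(np.uint8),0,1)[0]; c=max(c,key=len); r=cv2.minAreaRect(c)
    print(d["p"],[ray(p,v,.014).round(4).tolist() for v in cv2.boxPoints(r)], cv2.boxPoints(r).round(0).tolist())
E
```

```text
slab 0.64 [287.4  74.3] [0.5378 0.0896 0.    ]
slab_edge 0.62 [283.7 163.5] [0.5213 0.0054 0.016 ]
plate 0.72 [293.9 245. ] [ 0.5186 -0.0911  0.    ]
plate_front 0.7 [290.6 204.8] [ 0.5219 -0.0399  0.0115]
plate_front 0.37 [396.6 382.6] [ 0.6219 -0.2936  0.0115]
plate_rear 0.67 [290.8 297.8] [ 0.5059 -0.1515  0.0115]
plate_rear 0.65 [535.7 148.6] [ 0.7765 -0.0192  0.0115]
stub 0.78 [174.2 239.9] [ 0.3843 -0.064   0.    ]
bushing 0.64 [167.8 109.1] [0.4183 0.0744 0.016 ]
block 0.6 [407.2 126.5] [0.6466 0.0228 0.016 ]
0.98 [[0.754, 0.1167, 0.014], [0.7857, 0.1118, 0.014], [0.7902, 0.0624, 0.014], [0.7569, 0.0676, 0.014]] [[523.0, 0.0], [559.0, 0.0], [559.0, 59.0], [523.0, 59.0]]
0.89 [[0.4814, -0.0277, 0.014], [0.57, -0.0413, 0.014], [0.5583, -0.1542, 0.014], [0.4611, -0.1393, 0.014]] [[251.0, 200.0], [336.0, 200.0], [336.0, 295.0], [251.0, 295.0]]
0.57 [[0.7408, 0.0146, 0.014], [0.7952, 0.0062, 0.014], [0.8055, -0.1081, 0.014], [0.7455, -0.0988, 0.014]] [[503.0, 120.0], [559.0, 120.0], [559.0, 227.0], [503.0, 227.0]]
```

View pics/w1.png

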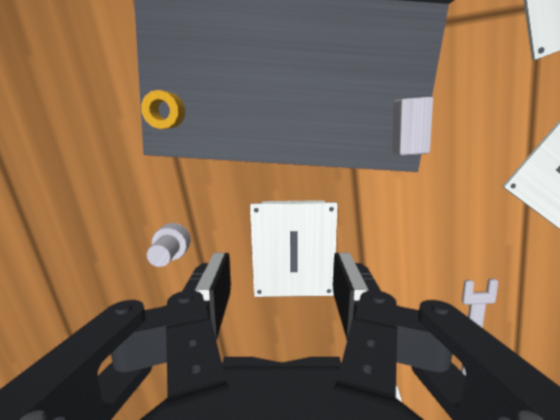

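```bash
python3 - <<'E'
from h import *
p=cam("wrist")
a=ray(p,(144,155),.016);b=ray(p,(418,171),.016);print("edge",a,b,np.linalg.norm(a-b)); e=b-a; yaw=np.arctan2(e[1],e[0])+np.pi/2; m=(a+b)/2; print("slab yaw",yaw,"edge mid",m)
c=[ray(p,v,.014) for v in((251,202.5),(337,202.5),(335,296.5),(254,297))]
F=(c[0]+c[1])/2;Re=(c[2]+c[3])/2; d=F-Re; print(np.round(c,4),"F",F,"Re",Re,"len",np.linalg.norm(d),"wid",np.linalg.norm(c[0]-c[1]),"yaw",np.arctan2(d[1],d[0]))
ex=np.array([np.cos(yaw),np.sin(yaw),0]);ey=np.array([-ex[1],ex[0],0])
for n,v in(("F",F),("Re",Re),("TCP",ctrl.get_obs()["tool_pos"])): print(n,ex@(v-m),ey@(v-m))
E
```

```text
edge [0.38365866 0.03617147 0.016     ] [ 0.65585794 -0.02160419  0.016     ] 0.2782633211060916
slab yaw 1.3616453431676536 edge mid [0.5197583  0.00728364 0.016     ]
[[ 0.4811 -0.0292  0.014 ]
 [ 0.571  -0.0429  0.014 ]
 [ 0.5573 -0.1546  0.014 ]
 [ 0.4645 -0.1412  0.014 ]] F [ 0.52606493 -0.03606086  0.014     ] Re [ 0.51092276 -0.14790456  0.014     ] len 0.11286407430995954 wid 0.09091450497118446 yaw 1.4362276973168824
F -0.04109046751534024 -0.015168790503424658
Re -0.15364078254557748 -0.023578657115828443
TCP -0.027670520797966856 -0.0009758331343992259
```

```bash
cat >> h.py <<'E'
yaw=1.362; M=np.array([.5198,.0073,0]); ex=np.array([np.cos(yaw),np.sin(yaw),0]); ey=np.array([-ex[1],ex[0],0])
def S(x,y,z): return M+ex*x+ey*y+np.array([0,0,z])
def inS(v): v=np.asarray(v)-M; return np.array([ex@v,ey@v,v[2]])
E
python3 - <<'E'
from h import *
plan(S(-.18,-.021,.03),yaw)
E
```

```text
shift [-0.1532  0.0113  0.1713] rot [-0.0001 -0.      0.0577] z [ 0. -0. -1.]
```

Converted, 0.058 rad is 0.0092.

jog_arm:
  motion:
    - [0.05, -0.04, 0.003, 0.01, 0, 0, 0.0092]
    - [0.05, -0.08, 0.006, 0.03, 0, 0, 0.0092]
    - [0.05, -0.12, 0.01, 0.06, 0, 0, 0.0092]
    - [0.05, -0.153, 0.0113, 0.08, 0, 0, 0.0092]
    - [0.05, -0.153, 0.0113, 0.12, 0, 0, 0.0092]
    - [0.05, -0.153, 0.0113, 0.15, 0, 0, 0.0092]
    - [0.05, -0.153, 0.0113, 0.1713, 0, 0, 0.0092]
    - [0.05, -0.153, 0.0113, 0.1713, 0, 0, 0.0092]
    - [0.05, -0.153, 0.0113, 0.1713, 0, 0, 0.0092]

```text
t: 3.77
tool_pos: [0.5022, -0.1724, 0.029]
tool_rot: [-2.439, -1.976, 0.002]
contact_force: [1.0, 0.2, -0.1]
opening: 0.0499
grip_force: 0.0
```

```bash
python3 - <<'E'
from h import *
import cv2
print(inS(ctrl.get_obs()["tool_pos"]))
p=cam("wrist"); im=ctrl.get_image("wrist"); cv2.imwrite("pics/w2.png",im[:,:,::-1])
E
```

```text
[-0.179469   -0.02008192  0.02895779]
```

View pics/w2.png

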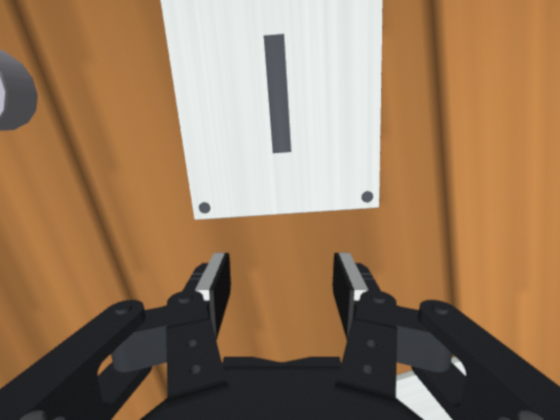

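```bash
python3 - <<'E'
from h import *
p=cam("wrist")
for v in((195,219),(379,207)): print(inS(ray(p,v,.014)))
E
```

```text
[-0.15726537  0.02196382  0.014     ]
[-0.15096486 -0.07050887  0.014     ]
```

jog_arm:
  motion:
    - [0.05, 0, 0, 0.018, 0, 0, 0]
    - [0.05, 0, 0, 0.02, 0, 0, 0]
    - [0.05, 0, 0, 0.02, 0, 0, 0]

```text
t: 4.07
tool_pos: [0.5038, -0.1729, 0.0112]
tool_rot: [2.44, 1.978, 0.001]
contact_force: [-0.4, -0.4, -0.2]
opening: 0.0499
grip_force: 0.0
```

jog_arm:
  motion:
    - [0.05, 0, 0, 0.001, 0, 0, 0]
    - [0.05, 0, 0, 0.002, 0, 0, 0]
    - [0.05, 0, 0, 0.002, 0, 0, 0]

```text
t: 4.32
tool_pos: [0.5038, -0.1731, 0.009]
tool_rot: [2.44, 1.977, 0.001]
contact_force: [-0.6, -0.2, 0.2]
opening: 0.05
grip_force: 0.0
```

jog_arm:
  motion:
    - [0.05, 0, 0, 0.001, 0, 0, 0]
    - [0.05, 0, 0, 0.002, 0, 0, 0]
    - [0.05, 0, 0, 0.002, 0, 0, 0]

```text
t: 4.57
tool_pos: [0.5031, -0.1729, 0.006]
tool_rot: [-2.441, -1.977, 0.0]
contact_force: [0.1, -0.5, -0.3]
opening: 0.0499
grip_force: 0.0
```

jog_arm:
  motion:
    - [0.05, 0, 0, 0.001, 0, 0, 0]
    - [0.05, 0, 0, 0.0015, 0, 0, 0]
    - [0.05, 0, 0, 0.0015, 0, 0, 0]

```text
t: 4.82
tool_pos: [0.5033, -0.173, 0.005]
tool_rot: [-2.441, -1.978, 0.0]
contact_force: [-1.5, 0.6, 5.6]
opening: 0.0499
grip_force: 2.3
```

jog_arm:
  motion:
    - [0.05, 0, 0, -0.0035, 0, 0, 0]
    - [0.05, 0.006, 0, -0.0035, 0, 0, 0]
    - [0.05, 0.012, 0, -0.0035, 0, 0, 0]
    - [0.05, 0.017, 0, -0.0035, 0, 0, 0]
    - [0.05, 0.022, 0, -0.0035, 0, 0, 0]
    - [0.05, 0.027, 0, -0.0035, 0, 0, 0]
    - [0.05, 0.032, 0, -0.0035, 0, 0, 0]
    - [0.05, 0.037, 0, -0.0035, 0, 0, 0]
    - [0.05, 0.042, 0, -0.0035, 0, 0, 0]
    - [0.05, 0.047, 0, -0.0035, 0, 0, 0]
    - [0.05, 0.05, 0, -0.0035, 0, 0, 0]
    - [0.05, 0.05, 0, -0.0035, 0, 0, 0]

```text
t: 5.82
tool_pos: [0.5136, -0.1231, 0.0079]
tool_rot: [-2.44, -1.978, -0.001]
contact_force: [-0.7, -0.6, 0.1]
opening: 0.0498
grip_force: 0.0
```

jog_arm:
  motion:
    - [0.05, 0.002, 0, 0, 0, 0, 0]
    - [0.05, 0.004, 0, 0, 0, 0, 0]
    - [0.05, 0.004, 0, 0, 0, 0, 0]

```text
t: 6.07
tool_pos: [0.5144, -0.1198, 0.008]
tool_rot: [-2.441, -1.977, -0.0]
contact_force: [-0.3, -0.4, 0.5]
opening: 0.0498
grip_force: 0.0
```

```bash
python3 - <<'E'
from h import *
import cv2
o=ctrl.get_obs();print(inS(o["tool_pos"]),o["contact_force"]@ex)
p=cam("wrist"); im=ctrl.get_image("wrist"); cv2.imwrite("pics/w3.png",im[:,:,::-1])
E
```

```text
[-0.12549432 -0.02105535  0.0079622 ] -0.4951635383860345
```

View pics/w3.png

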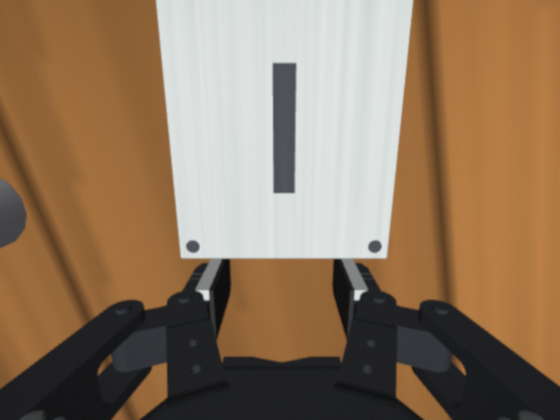

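```bash
python3 - <<'E'
from h import *
p=cam("wrist"); print(inS(ray(p,(284,258),.014)))
E
```

```text
[-0.11391715 -0.02220035  0.014     ]
```

jog_arm:
  motion:
    - [0.05, 0.002, 0, 0, 0, 0, 0]
    - [0.05, 0.003, 0, 0, 0, 0, 0]
    - [0.05, 0.003, 0, 0, 0, 0, 0]

```text
t: 6.37
tool_pos: [0.5148, -0.1176, 0.008]
tool_rot: [2.44, 1.977, -0.002]
contact_force: [-1.3, -3.5, -1.1]
opening: 0.0504
grip_force: 1.8
```

jog_arm:
  motion:
    - [0.05, 0.002, 0, 0, 0, 0, 0]
    - [0.05, 0.003, 0, 0, 0, 0, 0]
    - [0.05, 0.003, 0, 0, 0, 0, 0]

```text
t: 6.62
tool_pos: [0.5147, -0.1173, 0.0081]
tool_rot: [2.437, 1.976, -0.009]
contact_force: [-6.0, -13.8, -0.1]
opening: 0.0501
grip_force: 7.3
```

First call: up 19 mm in 6 rows.

jog_arm:
  motion:
    - [0.05, -0.001, 0, 0, 0, 0, 0]
    - [0.05, -0.001, 0, -0.003, 0, 0, 0]
    - [0.05, -0.001, 0, -0.006, 0, 0, 0]
    - [0.05, -0.001, 0, -0.01, 0, 0, 0]
    - [0.05, -0.0005, 0, -0.014, 0, 0, 0]
    - [0.05, -0.0002, 0, -0.019, 0, 0, 0]
    - [0.05, -0.0002, 0, -0.019, 0, 0, 0]

```text
t: 7.2
tool_pos: [0.5155, -0.1162, 0.028]
tool_rot: [2.439, 1.976, -0.004]
contact_force: [-2.9, -7.0, 1.1]
opening: 0.0501
grip_force: 4.1
```

```bash
python3 - <<'E'
from h import *
import cv2
o=ctrl.get_obs();print(inS(o["tool_pos"]),o["contact_force"]@ex,o["contact_force"])
p=cam("wrist"); im=ctrl.get_image("wrist"); cv2.imwrite("pics/w4.png",im[:,:,::-1])
E
```

```text
[-0.12170493 -0.02138678  0.02797112] -7.460655852835372 [-2.86767969 -7.01867369  1.08770795]
```

View pics/w4.png

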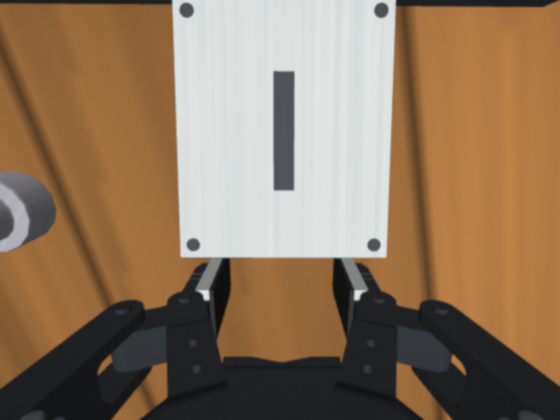

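jog_arm:
  motion:
    - [0.05, 0.001, 0, -0.0045, 0, 0, 0]
    - [0.05, 0.002, 0, -0.009, 0, 0, 0]
    - [0.05, 0.0035, 0, -0.0135, 0, 0, 0]
    - [0.05, 0.0047, 0, -0.018, 0, 0, 0]
    - [0.05, 0.006, 0, -0.022, 0, 0, 0]
    - [0.05, 0.008, 0, -0.0265, 0, 0, 0]
    - [0.05, 0.01, 0, -0.031, 0, 0, 0]
    - [0.05, 0.012, 0, -0.035, 0, 0, 0]
    - [0.05, 0.012, 0, -0.035, 0, 0, 0]

```text
t: 8.0
tool_pos: [0.5186, -0.1039, 0.0635]
tool_rot: [2.439, 1.976, -0.002]
contact_force: [-3.3, -5.9, 3.4]
opening: 0.05
grip_force: 3.2
```

```bash
python3 - <<'E'
from h import *
import cv2
o=ctrl.get_obs();print(inS(o["tool_pos"]),o["contact_force"]@ex,o["contact_force"])
E
```

```text
[-0.1090178 -0.0218621  0.0635392] -6.455705851094618 [-3.29166959 -5.90157588  3.39577278]
```

jog_arm:
  motion:
    - [0.05, 0.002, 0, -0.005, 0, 0, 0]
    - [0.05, 0.0045, 0, -0.009, 0, 0, 0]
    - [0.05, 0.007, 0, -0.0125, 0, 0, 0]
    - [0.05, 0.01, 0, -0.016, 0, 0, 0]
    - [0.05, 0.013, 0, -0.0195, 0, 0, 0]
    - [0.05, 0.0165, 0, -0.0228, 0, 0, 0]
    - [0.05, 0.02, 0, -0.026, 0, 0, 0]
    - [0.05, 0.0235, 0, -0.0288, 0, 0, 0]
    - [0.05, 0.0235, 0, -0.0288, 0, 0, 0]

```text
t: 8.75
tool_pos: [0.5233, -0.0787, 0.0913]
tool_rot: [-2.44, -1.979, -0.002]
contact_force: [-1.2, -1.4, 0.7]
opening: 0.0503
grip_force: 0.6
```

```bash
python3 - <<'E'
from h import *
import cv2
o=ctrl.get_obs();print(inS(o["tool_pos"]),o["contact_force"]@ex,o["contact_force"])
im=np.hstack([ctrl.get_image("wrist"),ctrl.get_image("scene")])[:,:,::-1]
cv2.imwrite("pics/w5.png",cv2.resize(im,(800,300)))
E
```

```text
[-0.08343531 -0.02123182  0.09133986] -1.5978208281194963 [-1.16421537 -1.38661505  0.7203121 ]
```

View pics/w5.png

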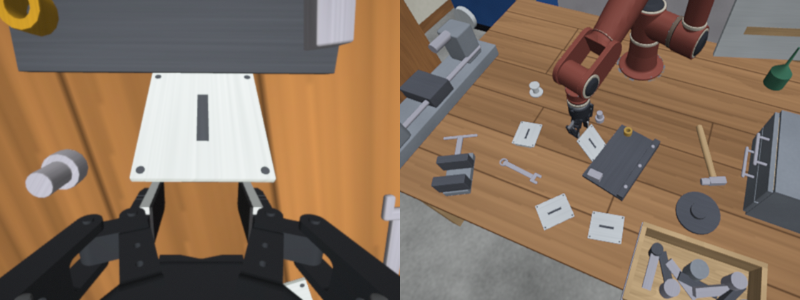

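jog_arm:
  motion:
    - [0.05, 0.005, 0, -0.0015, 0, 0, 0]
    - [0.05, 0.009, 0, -0.004, 0, 0, 0]
    - [0.05, 0.013, 0, -0.0065, 0, 0, 0]
    - [0.05, 0.017, 0, -0.0085, 0, 0, 0]
    - [0.05, 0.021, 0, -0.0105, 0, 0, 0]
    - [0.05, 0.025, 0, -0.012, 0, 0, 0]
    - [0.05, 0.029, 0, -0.0135, 0, 0, 0]
    - [0.05, 0.033, 0, -0.0145, 0, 0, 0]
    - [0.05, 0.033, 0, -0.0145, 0, 0, 0]

```text
t: 9.6
tool_pos: [0.53, -0.0466, 0.1056]
tool_rot: [2.44, 1.979, 0.001]
contact_force: [0.1, -0.6, 0.0]
opening: 0.0499
grip_force: 0.1
```

```bash
python3 - <<'E'
from h import *
import cv2
o=ctrl.get_obs();print(inS(o["tool_pos"]),o["contact_force"]@ex,o["contact_force"])
E
```

```text
[-0.05064141 -0.02119505  0.10559246] -0.6005995112510623 [ 0.07322042 -0.62944772  0.01690035]
```

jog_arm:
  motion:
    - [0.05, 0.005, 0, 0, 0, 0, 0]
    - [0.05, 0.01, 0, 0, 0, 0, 0]
    - [0.05, 0.015, 0, 0, 0, 0, 0]
    - [0.05, 0.02, 0, 0, 0, 0, 0]
    - [0.05, 0.025, 0, 0, 0, 0, 0]
    - [0.05, 0.03, 0, 0, 0, 0, 0]
    - [0.05, 0.035, 0, 0, 0, 0, 0]
    - [0.05, 0.04, 0, 0, 0, 0, 0]
    - [0.05, 0.045, 0, 0, 0, 0, 0]
    - [0.05, 0.05, 0, 0, 0, 0, 0]
    - [0.05, 0.055, 0, 0, 0, 0, 0]
    - [0.05, 0.055, 0, 0, 0, 0, 0]
    - [0.05, 0.055, 0, 0, 0, 0, 0]

```text
t: 10.68
tool_pos: [0.5412, 0.0067, 0.1053]
tool_rot: [2.44, 1.978, -0.0]
contact_force: [0.1, 0.3, -0.1]
opening: 0.0499
grip_force: 0.0
```

```bash
python3 - <<'E'
from h import *
import cv2
o=ctrl.get_obs();print(inS(o["tool_pos"]),o["contact_force"]@ex,o["contact_force"])
im=np.hstack([ctrl.get_image("wrist"),ctrl.get_image("top")])[:,:,::-1]
cv2.imwrite("pics/w6.png",cv2.resize(im,(800,300)))
E
```

```text
[ 0.00383364 -0.02109608  0.1052998 ] 0.2773729548144149 [ 0.13667245  0.25457217 -0.06901877]
```

View pics/w6.png

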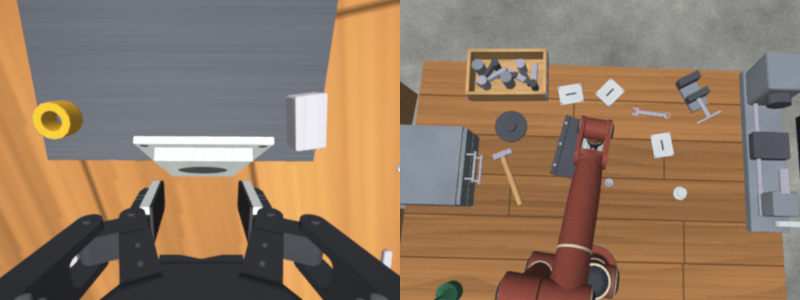

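jog_arm:
  motion:
    - [0.05, 0.004, 0, 0, 0, 0, 0]
    - [0.05, 0.008, 0, 0, 0, 0, 0]
    - [0.05, 0.012, 0, 0, 0, 0, 0]
    - [0.05, 0.016, 0, 0, 0, 0, 0]
    - [0.05, 0.02, 0, 0, 0, 0, 0]
    - [0.05, 0.024, 0, 0, 0, 0, 0]
    - [0.05, 0.028, 0, 0, 0, 0, 0]
    - [0.05, 0.028, 0, 0, 0, 0, 0]

```text
t: 11.45
tool_pos: [0.5471, 0.0345, 0.1053]
tool_rot: [-2.44, -1.978, -0.0]
contact_force: [-0.5, 0.2, -0.2]
opening: 0.0501
grip_force: 0.0
```

```bash
python3 - <<'E'
from h import *
import cv2
o=ctrl.get_obs();print(inS(o["tool_pos"]),o["contact_force"]@ex,o["contact_force"])
im=ctrl.get_image("wrist")[:,:,::-1]
cv2.imwrite("pics/w7.png",im)
E
```

```text
[ 0.03231888 -0.02107656  0.10533065] 0.061702800885655065 [-0.47395294  0.16349591 -0.19833104]
```

View pics/w7.png

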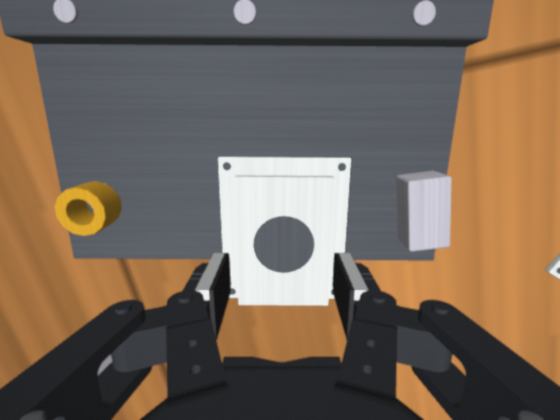

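```bash
python3 - <<'E'
from h import *
p=cam("wrist")
for n,v,z in(("near",(285,305),.030),("far",(285,157),.021),("farL",(219,158),.021),("farR",(350,157),.021),("edgeL",(76,258),.016),("edgeR",(434,259.5),.016),("stopL",(37,44.5),.016),("stopR",(463,46),.016)): print(n,inS(ray(p,v,z)).round(4))
E
```

```text
near [-0.0332 -0.0239  0.03  ]
far [ 0.0777 -0.0235  0.021 ]
farL [0.0769 0.0221 0.021 ]
farR [ 0.0777 -0.0684  0.021 ]
edgeL [-0.0008  0.1381  0.016 ]
edgeR [-0.0019 -0.1396  0.016 ]
stopL [0.1487 0.136  0.016 ]
stopR [ 0.148  -0.1378  0.016 ]
```

jog_arm:
  motion:
    - [0.05, -0.035, 0.001, 0, 0, 0, 0]
    - [0.05, -0.07, 0.002, 0, 0, 0, 0]
    - [0.05, -0.09, 0.002, 0, 0, 0, 0]
    - [0.05, -0.09, 0.002, 0, 0, 0, 0]
    - [0.05, -0.09, 0.002, 0.035, 0, 0, 0]
    - [0.05, -0.09, 0.002, 0.065, 0, 0, 0]
    - [0.05, -0.09, 0.002, 0.08, 0, 0, 0]
    - [0.05, -0.09, 0.002, 0.08, 0, 0, 0]
    - [0.05, -0.09, 0.002, 0.08, 0, 0, 0]

```text
t: 12.25
tool_pos: [0.5296, -0.0541, 0.0245]
tool_rot: [-2.439, -1.977, 0.002]
contact_force: [0.5, 0.6, -0.2]
opening: 0.0501
grip_force: 0.0
```

jog_arm:
  motion:
    - [0.05, 0.006, 0, 0, 0, 0, 0]
    - [0.05, 0.012, 0, 0, 0, 0, 0]
    - [0.05, 0.018, 0, 0, 0, 0, 0]
    - [0.05, 0.024, 0, 0, 0, 0, 0]
    - [0.05, 0.03, 0, 0, 0, 0, 0]
    - [0.05, 0.036, 0, 0, 0, 0, 0]
    - [0.05, 0.042, 0, 0, 0, 0, 0]
    - [0.05, 0.048, 0, 0, 0, 0, 0]
    - [0.05, 0.054, 0, 0, 0, 0, 0]
    - [0.05, 0.06, 0, 0, 0, 0, 0]
    - [0.05, 0.066, 0, 0, 0, 0, 0]
    - [0.05, 0.071, 0, 0, 0, 0, 0]
    - [0.05, 0.075, 0, 0, 0, 0, 0]
    - [0.05, 0.077, 0, 0, 0, 0, 0]
    - [0.05, 0.077, 0, 0, 0, 0, 0]

```text
t: 13.5
tool_pos: [0.5462, 0.0214, 0.0251]
tool_rot: [-2.44, -1.978, -0.0]
contact_force: [0.2, -0.9, -0.6]
opening: 0.0499
grip_force: 0.0
```

```bash
python3 - <<'E'
from h import *
o=ctrl.get_obs();print(inS(o["tool_pos"]),o["contact_force"]@ex)
E
```

```text
[ 0.01922135 -0.02291914  0.02513202] -0.7984724961951825
```

jog_arm:
  motion:
    - [0.05, 0.003, 0, 0, 0, 0, 0]
    - [0.05, 0.005, 0, 0, 0, 0, 0]
    - [0.05, 0.007, 0, 0, 0, 0, 0]
    - [0.05, 0.007, 0, 0, 0, 0, 0]

```text
t: 13.83
tool_pos: [0.5476, 0.0279, 0.0251]
tool_rot: [-2.441, -1.977, -0.0]
contact_force: [0.5, -0.5, -0.0]
opening: 0.0502
grip_force: 0.0
```

jog_arm:
  motion:
    - [0.05, 0.001, 0, 0, 0, 0, 0]
    - [0.05, 0.002, 0, 0, 0, 0, 0]
    - [0.05, 0.002, 0, 0, 0, 0, 0]

```text
t: 14.08
tool_pos: [0.5477, 0.0288, 0.0252]
tool_rot: [2.44, 1.977, -0.003]
contact_force: [-0.7, -5.2, 0.6]
opening: 0.0503
grip_force: 2.4
```

jog_arm:
  motion:
    - [0.05, 0.0015, 0, 0, 0, 0, 0]
    - [0.05, 0.0015, 0, 0, 0, 0, 0]

```text
t: 14.25
tool_pos: [0.5477, 0.0289, 0.0252]
tool_rot: [2.439, 1.977, -0.007]
contact_force: [-3.2, -9.4, 1.3]
opening: 0.0498
grip_force: 5.1
```

jog_arm:
  motion:
    - [0.05, -0.01, 0, 0, 0, 0, 0]
    - [0.05, -0.03, 0, 0, 0, 0, 0]
    - [0.05, -0.04, 0, -0.03, 0, 0, 0]
    - [0.05, -0.04, 0, -0.07, 0, 0, 0]
    - [0.05, -0.04, 0, -0.11, 0, 0, 0]
    - [0.05, -0.04, 0, -0.14, 0, 0, 0]
    - [0.05, -0.04, 0, -0.14, 0, 0, 0]
    - [0.05, -0.04, 0, -0.14, 0, 0, 0]

```text
t: 14.92
tool_pos: [0.5419, -0.0083, 0.1684]
tool_rot: [2.438, 1.975, 0.008]
contact_force: [-0.5, -0.1, 0.7]
opening: 0.0495
grip_force: 0.0
```

```bash
python3 - <<'E'
from h import *
import cv2
p=cam("wrist");im=ctrl.get_image("wrist")[:,:,::-1]
cv2.imwrite("pics/w8.png",im)
E
```

```text
(no output)
```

View pics/w8.png

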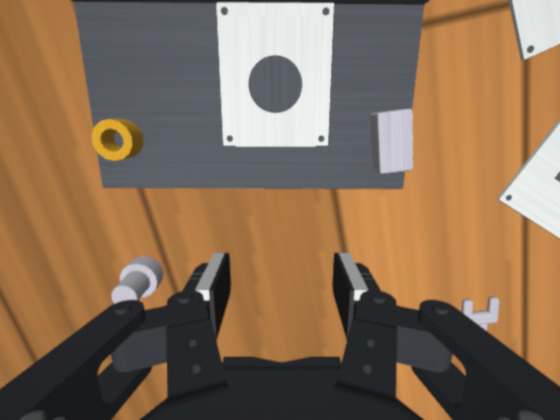

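```bash
python3 -c "
from station import ctrl
print(ctrl.finish_job())"
```

```text
the job is handed in; nothing more can be done
None
```

I handed the job in at about 15 s: the last picture shows the plate upside down on the slab, square against the stop bar, and the neighbouring parts in view appeared unmoved. The hand-in reported no verdict.

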